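# Pack the connector blocks and hold the lid over the glued box

## Robot

A 7-joint arm with a two-finger parallel gripper is mounted at the origin on the work surface. World frame = base frame: x ahead of the robot, y to its left, z up, the work surface at z = 0. Lengths are in m, angles in degrees, forces in N, time in s.
With the tool pointing down it reaches from about 0.425 to 0.875 m from the base axis. Payload 4.7 kg.
Tool frame: the origin (TCP) lies on the centre line of the jaws, within the pads' length; the fingertips stand 19 mm ahead of it and the grasp point (between the pads) is the TCP; z points along the fingers, y is the line along which they close (so a half turn about z gives the same grasp; the last joint's range is limited). The gripper opens to 87 mm and grips with 3 to 60 N. Pads are 19 mm wide; open, the fingers measure 117 mm over their backs; the gripper's body (75 mm by 190 mm) begins 51 mm behind the grasp point.
Start: joints at [64.406, 18.392, -4.016, 83.108, 1.295, 78.541, -3.26], TCP at [0.289, -0.582, 0.242] pointing down, gripper open.
Joint ranges: [-163.93, 163.93], [-17.29, 119.83], [-79.2, 71.16], [3.27, 140.29], [-89.18, 269.18], [5.43, 117.66], [-154.24, 154.24]. Speed limits (degrees/s): [147.25, 147.25, 180, 180, 180, 180, 180].

## Interface

Orientations are given as [roll, pitch, yaw] about the fixed x, y, z axes, in that order (R = Rz(yaw) Ry(pitch) Rx(roll)).
In Python, from cell import env, imaging gives the robot as it stands.
- The arm moves only by the shell command python3 -m crank 'ROWS' [OPENING] [FORCE]. ROWS is JSON, a list of rows, each an object of numbers: "x", "y", "z": the shift along the tool's x, y, z in m; "turn": the turn about the tool's z in rad. In form: [{"x": .., "y": .., "z": .., "turn": ..}, ...]. A call has 1 to 12 rows; each row is the pose to reach, as a shift and turn from the pose commanded when the call began, along the tool's axes at that moment; what a row does not reach only later rows make up. A row lasts 1/8 s, in which the tool goes at most 62.5 mm and 10.7 degrees, less where a joint would pass 70% of its speed; a pose out of reach is approached as far as the arm can. A call with a gripper value outside its range is refused whole. OPENING is the finger opening in m, from 0 to 0.087, set as the call begins (- or left out, the last holds). The fingers move at their own pace and stop on an object; FORCE is the grip in N (left out, the last holds). Time passes only in rows, so rows that repeat a pose let the fingers close. It gives the time, the measured TCP pose, the force, the opening and the grip force at its end, in the units of the state.
- env.get_obs(): the state, without advancing time (a new reading comes with each control period).
- imaging.read_camera(name): name is "scene" or "top"; returns the picture (400x640x3 uint8, red, green, blue); there is no depth.
- imaging.get_calibration(name): a dict with "camera_matrix" (3x3 intrinsics, pixels), "position" and "attitude" of the camera in the world. Camera axes: x right, y up, looking along -z (the intrinsics and any distortion apply to the point x, -y, -z); pixel columns grow to the right and rows downward; lengths in m; the calibration is good to about 2 mm. A picture is of the moment at which its call begins. get_calibration takes no time and is no camera call.
- env.sign_off(): hands the job in; it is judged then, once.
The state is a dict: "time_s": time; "qpos": joint angles; "joint_velocities": joint speeds; "effort": joint torques, N m; "tool_pos": TCP position; "tool_rot": TCP orientation; "force": force on the tool from outside, world axes, zero at the start; "wrist_torque": the same for the moment, N m; "grip_width": finger opening in m; "grasp_force": force on a finger pad.
Only numpy, scipy, OpenCV 4.12 (cv2) and the standard library are available. Lean on these libraries where they do the work, as an engineer would, in place of code of your own. Each camera call takes 0.05 s, during which the arm holds its last target. There are 200 camera calls.

## Task

Put the two tongued wooden blocks flat down into the two floor pockets of the open box, one in each (either one), both with the tongue through the gap in its pocket's end rib, and let go of them. Only then pick the lid up by its handle, carry it over the top of the slatted rack and finish with it held still, level and square over the box, edges in line with the box's, about 10 mm above the rim without touching it: the rim is freshly glued, so the lid must not touch the box at any time, and the program ends while still holding the lid there. Do not bump the rack, and leave the glue bottle, the hammer and the steel cup where they are.

Things in the scene. Friction and masses are not known exactly. Their poses are not given: they have to be found in the camera images.
- box: Open wooden box fixed to the bench, outer 120 (x) x 170 (y) x 44 high, walls and floor 8 thick, yaw within 0.35 rad. Origin: centre of the underside; z up. On its floor two pockets side by side, 62 apart along y, bounded by low ribs; fingertips passing above the 8 mm ribs have 28 mm or more free on either side of a seated block.
- box_rim (a point): Centre of the box's mouth, level with the top of its rim, 44 mm above the bench; axes as the box's.
- pocket_left (a point): The pocket at the box's +y side: a point on the inner floor, 8 mm above the bench, where a seated block's origin lies, its tongue to +x. Ribs 8 high, 4 thick bound the pocket: 34 between side ribs, 63 between the closed -x end and the +x end rib, whose 18 gap passes the tongue. A block turned round does not go down. Axes as the box's.
- pocket_right (a point): The pocket at the box's -y side: a point on the inner floor, 8 mm above the bench, where a seated block's origin lies, its tongue to +x. Ribs 8 high, 4 thick bound the pocket: 34 between side ribs, 63 between the closed -x end and the +x end rib, whose 18 gap passes the tongue. A block turned round does not go down. Axes as the box's.
- block_a: Loose tongued wooden block lying on the bench at any yaw. Body 56 long (x) x 28 wide (y) x 30 high (z); a tongue 12 wide, 16 long and as high as the body is centred on its +x end (72 long in all). About 45 g. Origin: centre of the underside of the 56 mm body; x points to the tongue, z up. The two blocks are alike.
- block_b: Loose tongued wooden block lying on the bench at any yaw. Body 56 long (x) x 28 wide (y) x 30 high (z); a tongue 12 wide, 16 long and as high as the body is centred on its +x end (72 long in all). About 45 g. Origin: centre of the underside of the 56 mm body; x points to the tongue, z up. The two blocks are alike.
- block_a_tongue (a point): Centre of the tongue's end face on block_a, 44 mm along x from its origin, 15 mm up.
- block_b_tongue (a point): Centre of the tongue's end face on block_b, 44 mm along x from its origin, 15 mm up.
- lid: Loose flat plywood lid lying on the bench beyond the rack (to the robot's right), 120 (x) x 170 (y) x 8 thick, about 180 g, with an upright wooden bar on top as handle: 16 thick (x), 70 long (y), 32 high, centred, top 40 mm above the underside. Origin: centre of the underside; z up. Half a turn makes no difference.
- lid_handle (a point): Middle of the lid's handle bar, 30 mm above the lid's underside; pinch it across x.
- rack: Slatted wooden rack fixed on the bench between lid and box, 300 long (x) x 50 wide (y) x 110 high. Origin: centre of its underside; z up.
- glue: White glue bottle with a red cap, upright, diameter 54, 120 high, not part of the job. Origin: centre of its underside.
- hammer: Hammer lying on the bench beyond the box, 240 long, not part of the job. Origin: under its middle.
- dowel_cup: Steel cup, diameter 70, 70 high, not part of the job. Origin: centre of its underside.
There are look-alikes about, which are no part of the job. Leave any purple look-alike of the block_b alone.

How it is judged (in metres and radians):
On the way, in this order (a step that is already met when the one before it is completed fails the run):
1. both blocks seated in the pockets, tongues through the gates, let go, the lid still where it was (((x of block_a in the frame of pocket_left between -0.006 and 0.006 m and y of block_a in the frame of pocket_left between -0.006 and 0.006 m and z of block_a in the frame of pocket_left between -0.004 and 0.004 m and x of block_a_tongue in the frame of pocket_left above 0.034 m and angle between each of block_a, block_b's own z axis and vertical below 0.1 rad and x of block_b in the frame of pocket_right between -0.006 and 0.006 m and y of block_b in the frame of pocket_right between -0.006 and 0.006 m and z of block_b in the frame of pocket_right between -0.004 and 0.004 m and x of block_b_tongue in the frame of pocket_right above 0.034 m) or (x of block_b in the frame of pocket_left between -0.006 and 0.006 m and y of block_b in the frame of pocket_left between -0.006 and 0.006 m and z of block_b in the frame of pocket_left between -0.004 and 0.004 m and x of block_b_tongue in the frame of pocket_left above 0.034 m and angle between each of block_b, block_a's own z axis and vertical below 0.1 rad and x of block_a in the frame of pocket_right between -0.006 and 0.006 m and y of block_a in the frame of pocket_right between -0.006 and 0.006 m and z of block_a in the frame of pocket_right between -0.004 and 0.004 m and x of block_a_tongue in the frame of pocket_right above 0.034 m)) and contact force between the fingers and block_a below 0.1 N and contact force between the fingers and block_b below 0.1 N and distance of lid from where it was at the start of the episode below 0.02 m), for 0.2 s.
2. the lid carried over the top of the rack (y of lid in the frame of rack between -0.07 and 0.07 m and x of lid in the frame of rack between -0.2 and 0.2 m and z of lid in the frame of rack above 0.11 m), for 0.05 s.
At the end, for the whole second after the job is handed in: Both blocks in the pockets (6 mm; on the floor, tongue in the gap). Lid held by the fingers, still, underside 3 to 20 mm above the rim, centred on the box within 8 mm along each box axis, square within 0.09 rad, level within 0.08 rad, touching neither box, blocks nor rack (((x of block_a in the frame of pocket_left between -0.006 and 0.006 m and y of block_a in the frame of pocket_left between -0.006 and 0.006 m and z of block_a in the frame of pocket_left between -0.004 and 0.004 m and x of block_a_tongue in the frame of pocket_left above 0.034 m and angle between each of block_a, block_b's own z axis and vertical below 0.1 rad and x of block_b in the frame of pocket_right between -0.006 and 0.006 m and y of block_b in the frame of pocket_right between -0.006 and 0.006 m and z of block_b in the frame of pocket_right between -0.004 and 0.004 m and x of block_b_tongue in the frame of pocket_right above 0.034 m) or (x of block_b in the frame of pocket_left between -0.006 and 0.006 m and y of block_b in the frame of pocket_left between -0.006 and 0.006 m and z of block_b in the frame of pocket_left between -0.004 and 0.004 m and x of block_b_tongue in the frame of pocket_left above 0.034 m and angle between each of block_b, block_a's own z axis and vertical below 0.1 rad and x of block_a in the frame of pocket_right between -0.006 and 0.006 m and y of block_a in the frame of pocket_right between -0.006 and 0.006 m and z of block_a in the frame of pocket_right between -0.004 and 0.004 m and x of block_a_tongue in the frame of pocket_right above 0.034 m)) and x of lid in the frame of box_rim between -0.008 and 0.008 m and y of lid in the frame of box_rim between -0.008 and 0.008 m and z of lid in the frame of box_rim between 0.003 and 0.02 m and angle between the x axis of lid and the x axis of box, either way round below 0.09 rad and angle between lid's own z axis and vertical below 0.08 rad and linear speed of lid below 0.015 m/s and contact force between the fingers and lid above 1 N and contact force between lid and box below 0.05 N and contact force between lid and block_a below 0.05 N and contact force between lid and block_b below 0.05 N and contact force between lid and rack below 0.05 N); the arm keeps its last pose, push and grip.
It fails at once if the lid touches the glued box (contact force between lid and box above 0.3 N).
It fails at once if the rack is bumped (contact force between any of lid, the fingers, the arm, block_a, block_b and rack above 2 N).
It fails at once if a bystander is moved by more than 20 mm (distance of any of glue, hammer, dowel_cup from where it was at the start of the episode above 0.02 m).
It also fails if it takes over 72 s, if anything falls off the work surface, if the arm or the gripper's body presses on something with over 40 N, if the wrist force passes 120 N, or if a joint passes its speed limit or range.

## Working session

There is one attempt and no reset: what is moved stays moved. The work goes in short steps, Python scripts to look and compute and a shell command to move; the robot and the scene stay as the last step left them, time stands still between calls to the robot, and variables do not carry over. Pictures are saved under pics/ and viewed, at most 10 in all, crops included, and the job is handed in when it is done.

```bash
ls; mkdir -p pics; python3 - <<'E'
from cell import env, imaging
import cv2
for n in("scene","top"):
    cv2.imwrite(f"pics/{n}0.png",imaging.read_camera(n)[:,:,::-1])
    print(imaging.get_calibration(n))
print(env.get_obs())
E
```

```text
pics
{'camera_matrix': array([[387.37675558,   0.        , 318.03404815],
       [  0.        , 387.37675558, 197.74596899],
       [  0.        ,   0.        ,   1.        ]]), 'position': array([1.19715918, 0.1310087 , 0.77306325]), 'attitude': array([ 42.27643482,   0.74636063, 100.44726812])}
{'camera_matrix': array([[402.02492128,   0.        , 324.43143731],
       [  0.        , 402.02492128, 197.1898873 ],
       [  0.        ,   0.        ,   1.        ]]), 'position': array([ 0.40616185, -0.02062906,  1.02905702]), 'attitude': array([  9.68836906,   1.32514997, -90.3597354 ])}
{'time_s': 0.1, 'qpos': array([64.40838802, 18.43458762, -4.01785908, 83.16830221,  1.29749719,
       78.5420628 , -3.25916648]), 'joint_velocities': array([ 0.01074387, -0.04009202,  0.04929131, -0.12934789,  0.0639008 ,
        0.06095945,  0.05678485]), 'effort': array([-5.07657933e-04, -4.92573667e+01, -4.05867314e-01, -3.13399816e+01,
       -6.41218317e-02,  3.94750165e-02,  7.56522832e-05]), 'tool_pos': array([ 0.28876326, -0.58180849,  0.24057033]), 'tool_rot': array([-1.79900431e+02,  7.25884537e-03,  2.64047620e+01]), 'force': array([-0.46766468,  0.44336335, -0.12228943]), 'wrist_torque': array([ 0.03018737, -0.04138697,  0.06075985]), 'grasp_force': 0.0, 'grip_width': 0.08696909284950403}
```

View pics/scene0.png

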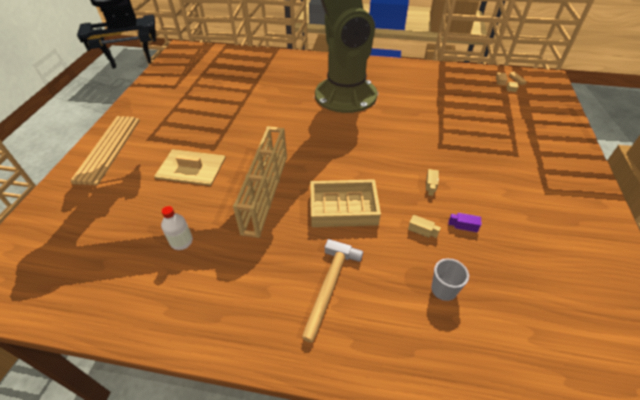

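View pics/top0.png

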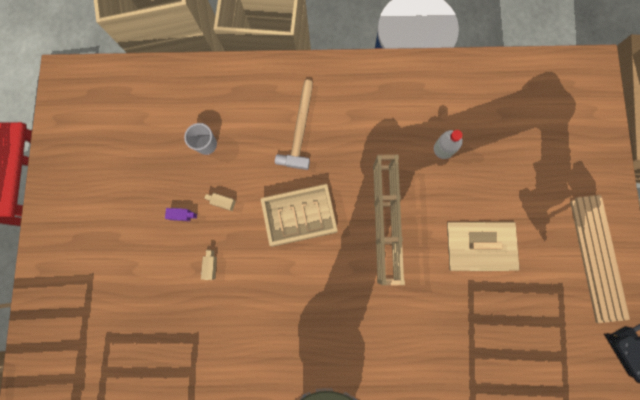

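The scene camera shows two pale tongued blocks at (424,227) and (432,182), a purple one at (465,222), the box at (344,203), the rack at (262,180), and the lid at (190,167). In the top view the pale blocks are at (220,201) and (208,265), the purple one at (180,214), the box at (299,214), the rack at (389,220), and the lid handle at about (485,242).

Candidates for a block, by top-view pixel: (220,201) pale, (208,265) pale, (180,214) purple look-alike (leave it), and a wooden item at scene (510,78) in the far corner. I choose the two pale ones and check them in one crop.

```bash
cat > h.py <<'E'
import numpy as np, cv2
from scipy.spatial.transform import Rotation as R
from cell import env, imaging
def ray(n,uv):
    c=imaging.get_calibration(n);K=np.array(c["camera_matrix"])
    uv=np.atleast_2d(uv).astype(float)
    d=np.c_[(uv-K[:2,2])/K[[0,1],[0,1]],np.ones(len(uv))]*[1,-1,-1]
    return np.array(c["position"]),R.from_euler('xyz',c["attitude"],degrees=True).apply(d)
def onplane(n,uv,z):
    p,d=ray(n,uv); return (p+d*((z-p[2])/d[:,2])[:,None])
def proj(n,P):
    c=imaging.get_calibration(n);K=np.array(c["camera_matrix"])
    q=R.from_euler('xyz',c["attitude"],degrees=True).inv().apply(np.atleast_2d(P)-c["position"])*[1,-1,-1]
    return (q@K.T)[:,:2]/q[:,2:]
E
python3 - <<'E'
from h import *
print(proj("top",[[0,0,0],[0.289,-0.582,0.24]]),proj("scene",[[0,0,0],[.289,-.582,.24]]))
t=cv2.imread("pics/top0.png");s=cv2.imread("pics/scene0.png")
a=cv2.resize(t[170:290,150:350],None,fx=4,fy=4,interpolation=cv2.INTER_CUBIC)
cv2.imwrite("pics/c1.png",a)
for n,uv in(("top",[[220,201],[208,265],[299,214],[389,220],[485,242]]),("scene",[[424,227],[432,182],[344,203],[262,180],[190,167]])):print(onplane(n,uv,0.03).round(3))
E
```

```text
[[326.86378374 440.95570328]
 [637.24518062 327.97853589]] [[345.648324    93.96774965]
 [129.38385684  57.65890655]]
[[ 0.57   0.266  0.03 ]
 [ 0.41   0.29   0.03 ]
 [ 0.535  0.065  0.03 ]
 [ 0.518 -0.159  0.03 ]
 [ 0.461 -0.392  0.03 ]]
[[ 0.585  0.269  0.03 ]
 [ 0.427  0.289  0.03 ]
 [ 0.541  0.068  0.03 ]
 [ 0.496 -0.163  0.03 ]
 [ 0.481 -0.377  0.03 ]]
```

View pics/c1.png

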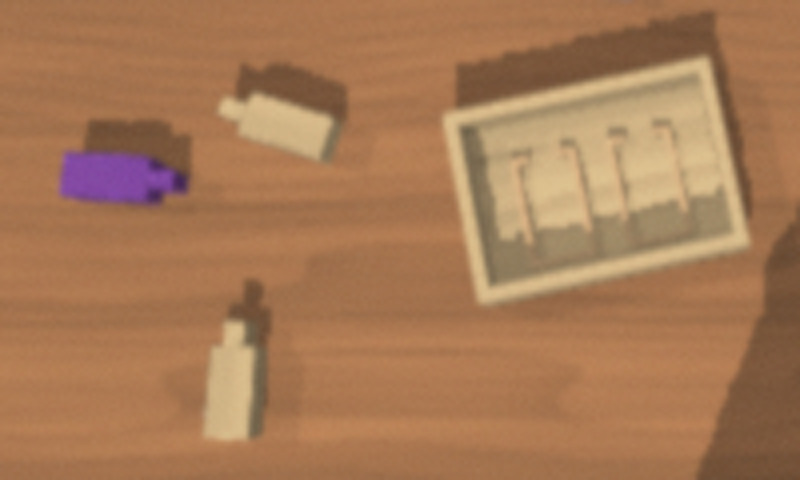

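The crop shows pale block 1 at crop (280,125) with its tongue to image-left (+y), and pale block 2 at (232,385) with its tongue up (+x). Purple is at (120,180) and the box rim corners at about (445,115), (710,57), (750,245), (482,303). Next I measure everything by mask.

```bash
cat >> h.py <<'E'
def mask(img,vmin=165,smax=120,k=1):
    h=cv2.cvtColor(img,cv2.COLOR_RGB2HSV); return ((h[...,2]>vmin)&(h[...,1]<smax)).astype(np.uint8)
def block(n,img,roi,z=.03,vmin=165,smax=120,up=6):
    """top-face contour -> origin xy and yaw (top face minus tongue via PCA + tongue side by centroid shift)"""
    x0,y0,x1,y1=roi; c=cv2.resize(img[y0:y1,x0:x1],None,fx=up,fy=up,interpolation=cv2.INTER_CUBIC)
    m=mask(c,vmin,smax); cs,_=cv2.findContours(m,0,2); k=max(cs,key=cv2.contourArea)[:,0]
    P=onplane(n,(k+.5)/up-.5+[x0,y0],z)[:,:2].astype(np.float32)
    (cx,cy),(w,h),a=cv2.minAreaRect(P*1000); L=max(w,h); yaw=np.radians(a if w>=h else a+90)
    M=cv2.moments((P*1000).reshape(-1,1,2)); cen=np.array([M['m10'],M['m01']])/M['m00']
    u=np.array([np.cos(yaw),np.sin(yaw)])
    if (cen-[cx,cy])@u>0: u=-u   # tongue side is the lighter side
    o=np.array([cx,cy])-8*u
    return o,np.degrees(np.arctan2(u[1],u[0])),sorted((w,h)),(cen-[cx,cy])@u
def rect(n,img,roi,z,vmin=165,smax=120,up=4):
    x0,y0,x1,y1=roi; c=cv2.resize(img[y0:y1,x0:x1],None,fx=up,fy=up,interpolation=cv2.INTER_CUBIC)
    m=mask(c,vmin,smax); cs,_=cv2.findContours(m,0,2); k=max(cs,key=cv2.contourArea)[:,0]
    P=onplane(n,(k+.5)/up-.5+[x0,y0],z)[:,:2].astype(np.float32)
    return cv2.minAreaRect(P*1000)
E
python3 - <<'E'
from h import *
t=cv2.imread("pics/top0.png")[:,:,::-1].copy();s=cv2.imread("pics/scene0.png")[:,:,::-1].copy()
hs=cv2.cvtColor(t,cv2.COLOR_RGB2HSV)
for q in((222,201),(208,268),(175,240),(265,225),(480,230),(455,265),(214,270)):print(q,hs[q[1],q[0]])
for v in(150,170,190):
  print(v)
  for r in((195,182,245,218),(192,240,225,285)):print(block("top",t,r,vmin=v))
  print(rect("top",t,(250,175,350,255),.044,v),rect("top",t,(435,210,530,280),.008,v),rect("top",t,(365,145,412,295),.11,v))
  for r in((400,210,445,245),(420,163,448,200)):print(block("scene",s,r,vmin=v))
  print(rect("scene",s,(300,170,390,240),.044,v),rect("scene",s,(145,140,235,195),.008,v))
# rotate check: rack top
E
```

```text
(222, 201) [ 19  92 208]
(208, 268) [ 18  93 212]
(175, 240) [ 13 136 172]
(265, 225) [ 15 115 189]
(480, 230) [ 21  87 225]
(455, 265) [ 18  94 210]
(214, 270) [ 18  90 116]
150
(array([568.44566554, 261.11044305]), np.float64(72.27522277832031), [31.717437744140625, 81.69619750976562], np.float64(-0.5866902577449004))
(array([403.60222265, 293.007884  ]), np.float64(0.4075542092323303), [32.37505340576172, 75.13617706298828], np.float64(-3.899048018225061))
((531.0368041992188, 65.7004165649414), (127.16136169433594, 173.7085418701172), 11.799238204956055) ((452.8553466796875, -392.89178466796875), (174.52838134765625, 122.8459243774414), 89.7205581665039) ((400.557861328125, -169.7349853515625), (44.45625686645508, 101.84818267822266), 65.1478042602539)
(array([583.42453196, 282.68173693]), np.float64(-109.08030700683592), [5.043910980224609, 18.860992431640625], np.float64(-0.2026921708342062))
(array([412.92401098, 284.37447754]), np.float64(178.6663818359375), [5.508628845214844, 41.8126220703125], np.float64(-2.8872438615002336))
((562.8289794921875, 96.49649047851562), (12.94
[... 1608 characters left out ...]
99816895) ((451.73284912109375, -393.83392333984375), (170.77728271484375, 119.3753662109375), 89.4993667602539) ((399.6494445800781, -172.6562042236328), (29.073503494262695, 84.38353729248047), 70.47499084472656)
(array([583.42453196, 282.68173693]), np.float64(-109.08030700683592), [5.043910980224609, 18.860992431640625], np.float64(-0.2026921708342062))
(array([412.92401098, 284.37447754]), np.float64(178.6663818359375), [5.508628845214844, 41.8126220703125], np.float64(-2.8872438615002336))
((562.8289794921875, 96.49649047851562), (12.94482135772705, 22.811176300048828), 13.573614120483398) ((472.2229309082031, -393.9975891113281), (161.908203125, 57.585426330566406), 89.15706634521484)
```

```bash
cat > go.py <<'E'
import sys; from h import *
# usage: go.py X Y Z(mm) YAW(deg, tool down): shift and turn from the measured pose
X,Y,Z,W=map(float,sys.argv[1:5]); o=env.get_obs()
r=R.from_euler('xyz',o["tool_rot"],degrees=True)
d=r.inv().apply(np.array([X,Y,Z])/1000-o["tool_pos"]); dy=(W-o["tool_rot"][2]+180)%360-180
print("t",round(o["time_s"],2),"at",(o["tool_pos"]*1000).round(1),o["tool_rot"].round(2),"shift",d.round(4),"turn",round(-np.radians(dy),3),"grip",round(o["grip_width"],4),round(o["grasp_force"],1),"F",np.round(o["force"],1))
E
python3 go.py 570 265 180 72.1
```

```text
t 0.1 at [ 288.8 -581.8  240.6] [-1.799e+02  1.000e-02  2.640e+01] shift [ 0.6285 -0.6333  0.0616] turn -0.798 grip 0.087 0.0 F [-0.5  0.4 -0.1]
```

```bash
python3 -m crank '[{"x":0.3,"y":-0.3,"z":0.0,"turn":-0.4},{"x":0.3,"y":-0.3,"z":0.0,"turn":-0.4},{"x":0.3,"y":-0.3,"z":0.0,"turn":-0.4},{"x":0.3,"y":-0.3,"z":0.0,"turn":-0.4},{"x":0.3,"y":-0.3,"z":0.0,"turn":-0.4},{"x":0.3,"y":-0.3,"z":0.0,"turn":-0.4},{"x":0.3,"y":-0.3,"z":0.0,"turn":-0.4},{"x":0.628,"y":-0.633,"z":0.0,"turn":-0.798},{"x":0.628,"y":-0.633,"z":0.0,"turn":-0.798},{"x":0.628,"y":-0.633,"z":0.0,"turn":-0.798},{"x":0.628,"y":-0.633,"z":0.0,"turn":-0.798},{"x":0.628,"y":-0.633,"z":0.0,"turn":-0.798}]' 0.06; python3 go.py 570 265 110 72.1
```

```text
time_s: 1.6
tool_pos: [0.522, 0.1183, 0.2415]
tool_rot: [180.0, 0.0, 72.1]
force: [0.5, -0.6, 0.5]
grip_width: 0.0599
grasp_force: 0.0
t 1.6 at [522.  118.3 241.5] [1.7996e+02 3.0000e-02 7.2080e+01] shift [0.1544 0.0005 0.1314] turn -0.0 grip 0.0599 0.0 F [ 0.5 -0.6  0.5]
```

```bash
python3 -m crank '[{"x":0.154,"y":0,"z":0.12},{"x":0.154,"y":0,"z":0.12},{"x":0.154,"y":0,"z":0.12},{"x":0.154,"y":0,"z":0.12},{"x":0.154,"y":0,"z":0.12},{"x":0.154,"y":0,"z":0.12}]' ; python3 go.py 570 265 31 72.1; python3 - <<'E'
from h import *
o=env.get_obs();print(proj("top",o["tool_pos"]+[0,0,-.019]),proj("scene",o["tool_pos"]+[0,0,-.019]))
a=imaging.read_camera("scene");b=imaging.read_camera("top")
f=lambda i,x,y:cv2.resize(i[y:y+90,x:x+80],None,fx=5,fy=5,interpolation=2)
cv2.imwrite("pics/c2.png",np.hstack([f(a,385,150),f(b,180,160)])[:,:,::-1])
E
```

```text
t 1.6 at [522.  118.3 241.5] [1.7996e+02 3.0000e-02 7.2080e+01] shift [0.1544 0.0004 0.2104] turn -0.0 grip 0.0599 0.0 F [ 0.5 -0.6  0.5]
[[264.91583748 208.47475406]] [[371.1368248  141.71234985]]invalid input
```

View pics/c2.png

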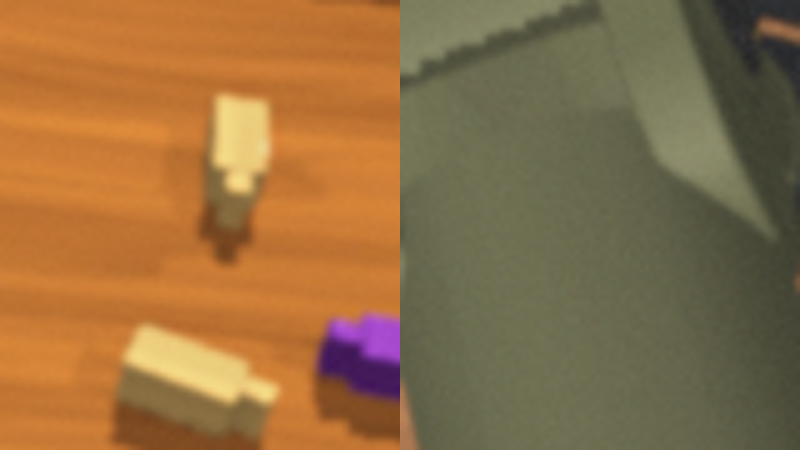

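The crop shows that the move was refused (rows need all four keys), and that the arm hides the blocks from the top camera. The scene camera still sees both blocks clearly, at about (422,228) and (433,183).

```bash
python3 -m crank '[{"x":0.154,"y":0,"z":0.12,"turn":0},{"x":0.154,"y":0,"z":0.12,"turn":0},{"x":0.154,"y":0,"z":0.12,"turn":0},{"x":0.154,"y":0,"z":0.12,"turn":0},{"x":0.154,"y":0,"z":0.12,"turn":0},{"x":0.154,"y":0,"z":0.12,"turn":0}]' >/dev/null; python3 go.py 570 265 31 72.1; python3 - <<'E'
from h import *
o=env.get_obs();print(proj("scene",o["tool_pos"]+[0,0,-.019]))
a=imaging.read_camera("scene")
cv2.imwrite("pics/c3.png",cv2.resize(a[140:250,370:500],None,fx=5,fy=5,interpolation=2)[:,:,::-1])
E
```

```text
t 2.45 at [570.1 261.6 122.9] [1.7985e+02 1.0000e-02 7.1990e+01] shift [ 0.0033 -0.0014  0.0919] turn -0.002 grip 0.06 0.0 F [ 0.3 -0.   0.2]
[[426.98693262 201.77425872]]
```

View pics/c3.png

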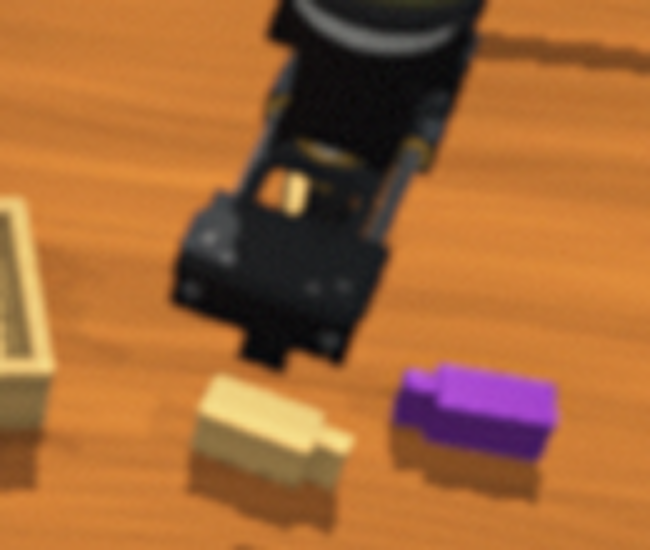

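The crop shows the gripper above block 1 and aligned with it. The block's top-face corners are at crop (217,376), (327,412), (200,415) and (312,458), tongue to the right, with purple clear to the right. I use them as a quick second-view check.

```bash
python3 - <<'E'
from h import *
q=np.array([[217,376],[327,412],[200,415],[312,458]])/5+[370,140]-.4
P=onplane("scene",q,.03);print(P.round(4),P.mean(0).round(4))
b=np.array([[12,198],[52,372]])/5+[370,140]-.4
print(onplane("scene",b,.044).round(4))
w=np.radians(11.93);c=np.array([.5325,.0671]);x=np.array([np.cos(w),np.sin(w)]);y=np.array([-x[1],x[0]])
for sx in(-60,60):print(c+sx/1e3*x+.085*y)
E
```

```text
[[0.5507 0.2417 0.03  ]
 [0.5647 0.2949 0.03  ]
 [0.5772 0.2341 0.03  ]
 [0.5946 0.2873 0.03  ]] [0.5718 0.2645 0.03  ]
[[0.4573 0.1305 0.044 ]
 [0.5741 0.1605 0.044 ]]
[0.45622504 0.13786108]
[0.57363315 0.16266707]
```

```bash
python3 -m crank '[{"x":0.003,"y":-0.001,"z":0.05,"turn":0},{"x":0.003,"y":-0.001,"z":0.07,"turn":0},{"x":0.003,"y":-0.001,"z":0.092,"turn":0},{"x":0.003,"y":-0.001,"z":0.092,"turn":0},{"x":0.003,"y":-0.001,"z":0.092,"turn":0},{"x":0.003,"y":-0.001,"z":0.092,"turn":0}]' && python3 go.py 570.5 264.7 31 72.1 && python3 -m crank '[{"x":0,"y":0,"z":0,"turn":0},{"x":0,"y":0,"z":0,"turn":0},{"x":0,"y":0,"z":0,"turn":0},{"x":0,"y":0,"z":0,"turn":0},{"x":0,"y":0,"z":0,"turn":0},{"x":0,"y":0,"z":0,"turn":0}]' 0.015 15; python3 go.py 570.5 264.7 31 72.1
```

```text
time_s: 3.25
tool_pos: [0.5698, 0.2671, 0.0308]
tool_rot: [179.9, -0.1, 72.1]
force: [-0.9, -0.1, -0.6]
grip_width: 0.0598
grasp_force: 0.0
t 3.25 at [569.8 267.1  30.8] [ 1.7991e+02 -8.0000e-02  7.2130e+01] shift [-0.002   0.0014 -0.0002] turn 0.001 grip 0.0598 0.0 F [-0.9 -0.1 -0.6]
time_s: 4.0
tool_pos: [0.569, 0.2665, 0.0295]
tool_rot: [180.0, 0.0, 72.1]
force: [0.2, 0.1, 0.9]
grip_width: 0.0278
grasp_force: 15.0
t 4.0 at [569.  266.5  29.5] [180.     0.    72.12] shift [-0.0013  0.002  -0.0015] turn 0.0 grip 0.0278 15.0 F [0.2 0.1 0.9]
```

```bash
python3 - <<'E'
from h import *
q=np.array([[518,155],[568,143],[617,130],[663,122],[530,245],[588,228],[627,220],[686,212]])/4+[150,170]-.4
P=onplane("top",q,.016)[:,:2]*1000-[532.5,67.1]
w=np.radians(11.93);x=np.array([np.cos(w),np.sin(w)]);y=np.array([-x[1],x[0]])
print(np.c_[P@x,P@y].round(1))
t=cv2.imread("pics/top0.png")[175:255,252:347]
g=cv2.resize(t,None,fx=8,fy=7,interpolation=2)
g=np.clip((g.astype(float)-90)*1.9,0,255).astype(np.uint8)
cv2.imwrite("pics/c4.png",g)
E
```

```text
[[ 29.1  45.5]
 [ 29.8  12.7]
 [ 31.2 -19.6]
 [ 29.9 -49.4]
 [-28.8  49.2]
 [-26.2  11.2]
 [-26.5 -14. ]
 [-29.6 -51.5]]
```

View pics/c4.png

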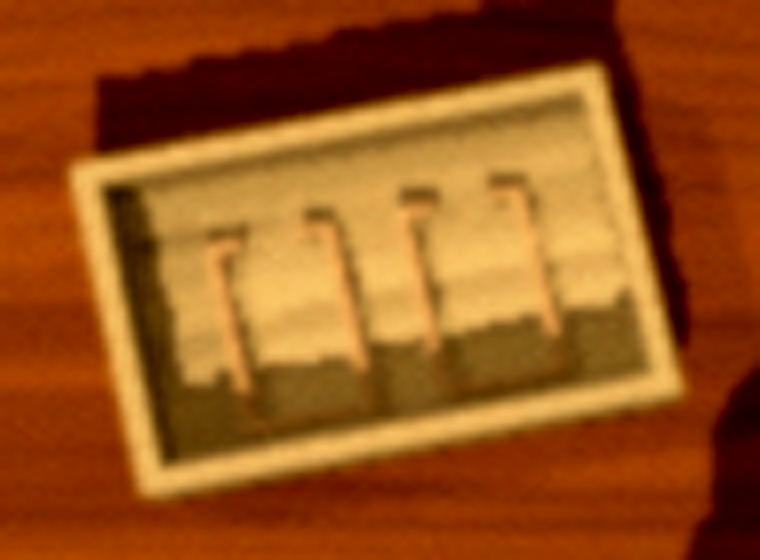

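The crop shows the four side ribs, with the gated end-rib pieces at crop (225,240), (320,225), (418,205) and (508,188). The closed-end ribs lie in shadow along (250,420)–(375,405) and (450,385)–(565,370).

```bash
python3 - <<'E'
from h import *
q=np.array([[225,242],[320,225],[418,207],[508,189],[250,420],[375,405],[450,385],[565,370]])/[8,7]+[252,175]-.45
P=onplane("top",q,.016)[:,:2]*1000-[532.5,67.1]
w=np.radians(11.93);x=np.array([np.cos(w),np.sin(w)]);y=np.array([-x[1],x[0]])
B=np.c_[P@x,P@y];print(B.round(1), B[:4,0].mean(),B[4:,0].mean(),B[:,0].mean())
c=np.array([532.5,67.1])
for s in(31,-31):print(c+s*y+B[:,0].mean()*x, c+s*y-2*x)
E
python3 go.py 524 97 110 11.9
```

```text
[[ 26.9  44.4]
 [ 26.4  13.5]
 [ 26.2 -18.4]
 [ 26.4 -47.8]
 [-38.4  49.3]
 [-41.6   9.6]
 [-39.6 -15. ]
 [-42.1 -51.6]] 26.470485824735384 -40.420054130804225 -6.974784153034424
[519.26765343  95.98862437] [524.13498663  97.01699436]
[532.08407663  35.32776965] [536.95140983  36.35613963]
t 4.0 at [569.  266.5  29.5] [180.     0.    72.12] shift [-0.1751  0.0092 -0.0805] turn 1.051 grip 0.0278 15.0 F [0.2 0.1 0.9]
```

```bash
python3 -m crank '[{"x":0,"y":0,"z":-0.05,"turn":0},{"x":0,"y":0,"z":-0.09,"turn":0},{"x":-0.06,"y":0,"z":-0.09,"turn":0.2},{"x":-0.12,"y":0,"z":-0.09,"turn":0.5},{"x":-0.177,"y":0.004,"z":-0.09,"turn":0.8},{"x":-0.177,"y":0.004,"z":-0.09,"turn":1.051},{"x":-0.177,"y":0.004,"z":-0.09,"turn":1.051},{"x":-0.177,"y":0.004,"z":-0.09,"turn":1.051},{"x":-0.177,"y":0.004,"z":-0.09,"turn":1.051},{"x":-0.177,"y":0.004,"z":-0.09,"turn":1.051},{"x":-0.177,"y":0.004,"z":-0.09,"turn":1.051}]' >/dev/null; python3 go.py 521 96 70 11.9; python3 - <<'E'
from h import *
o=env.get_obs();print(proj("scene",o["tool_pos"]+[0,0,-.019]))
a=imaging.read_camera("scene");cv2.imwrite("pics/raw5.png",a[:,:,::-1])
cv2.imwrite("pics/c5.png",cv2.resize(a[150:240,300:400],None,fx=8,fy=6.6,interpolation=2)[:,:,::-1])
E
```

```text
t 5.38 at [518.4  96.9 119.5] [1.800e+02 1.000e-02 1.198e+01] shift [0.0024 0.0015 0.0495] turn 0.001 grip 0.028 15.0 F [-0.1  0.2 -0.7]
[[358.129078  178.6512267]]
```

View pics/c5.png

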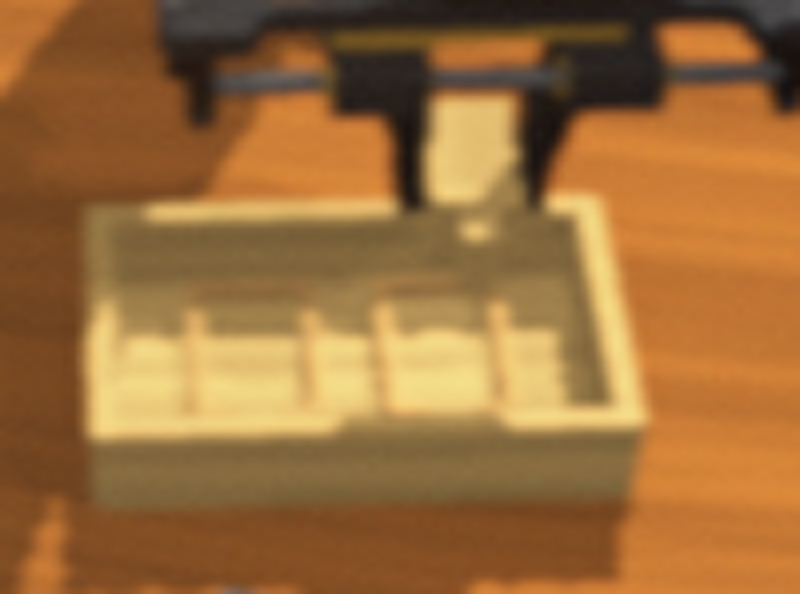

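The crop shows block 1 held above the left pocket, tongue tip near crop (478,230). The rim corners are (88,205), (600,197), (645,425), (92,437). The left pocket's side ribs are at (380,305)–(390,405) and (497,303)–(507,400), and the closed ribs at row ~285–290.

```bash
python3 - <<'E'
from h import *
S=lambda q:np.array(q)/[8,6.6]+[300,150]-.45
P=onplane("scene",S([[88,205],[600,197],[645,425],[92,437]]),.044)[:,:2]*1000
c=P.mean(0);print(P.round(1),c)
e=(P[1]-P[0])+(P[2]-P[3]);print("yaw",np.degrees(np.arctan2(-e[0],e[1])))
w=np.radians(11.93);x=np.array([np.cos(w),np.sin(w)]);y=np.array([-x[1],x[0]])
Q=onplane("scene",S([[380,305],[390,405],[497,303],[507,400],[195,315],[195,405],[310,310],[315,402],[415,285],[250,290]]),.016)[:,:2]*1000
print(np.c_[(Q-[532.5,67.1])@x,(Q-[532.5,67.1])@y].round(1))
# block tongue end-face bottom/ top, using TCP: origin = tcp-2mm x, z=tcp-30
for o in env.get_obs()["tool_pos"][None]*1000:
  b=np.r_[o[:2]-2*x,o[2]-30]
  T=np.array([np.r_[b[:2]+44*x+k*y,b[2]+h] for k in(-6,6) for h in(0,30)])
  print(((proj("scene",T/1000)+.45-[300,150])*[8,6.6]).round(0))
E
```

```text
[[489.9 -29.2]
 [456.9 137.2]
 [573.8 160.9]
 [608.3  -4.6]] [532.24162317  66.0742838 ]
yaw 11.508040591010504
[[-29.1  10.1]
 [ 23.6   9.3]
 [-28.7  48.9]
 [ 22.4  46.9]
 [-26.  -51.3]
 [ 21.3 -53. ]
 [-27.2 -13.2]
 [ 21.2 -14.5]
 [-39.6  22.6]
 [-38.9 -32.5]]
[[460. 296.]
 [466. 238.]
 [500. 295.]
 [507. 237.]]
```

```bash
python3 go.py 521.6 94.7 50 11.93; python3 -m crank '[{"x":0.0027,"y":0.0028,"z":0.03,"turn":0},{"x":0.0027,"y":0.0028,"z":0.05,"turn":0},{"x":0.0027,"y":0.0028,"z":0.0695,"turn":0},{"x":0.0027,"y":0.0028,"z":0.0695,"turn":0},{"x":0.0027,"y":0.0028,"z":0.0695,"turn":0},{"x":0.0027,"y":0.0028,"z":0.0695,"turn":0},{"x":0.0027,"y":0.0028,"z":0.0695,"turn":0}]'>/dev/null; python3 go.py 521.6 94.7 39 11.93; python3 - <<'E'
from h import *
a=imaging.read_camera("scene");cv2.imwrite("pics/raw6.png",a[:,:,::-1])
cv2.imwrite("pics/c6.png",cv2.resize(a[165:225,325:395],None,fx=10,fy=9,interpolation=2)[:,:,::-1])
E
```

```text
t 5.42 at [518.4  96.9 119.4] [-1.800e+02  1.000e-02  1.196e+01] shift [0.0027 0.0028 0.0694] turn 0.001 grip 0.0277 15.0 F [ 0.4  0.2 -1.2]
t 6.3 at [522.2  94.7  50.7] [ 1.7998e+02 -7.0000e-02  1.1910e+01] shift [-0.0006 -0.0001  0.0117] turn -0.0 grip 0.0281 15.0 F [-0.5 -0.9 -0.4]
```

View pics/c6.png

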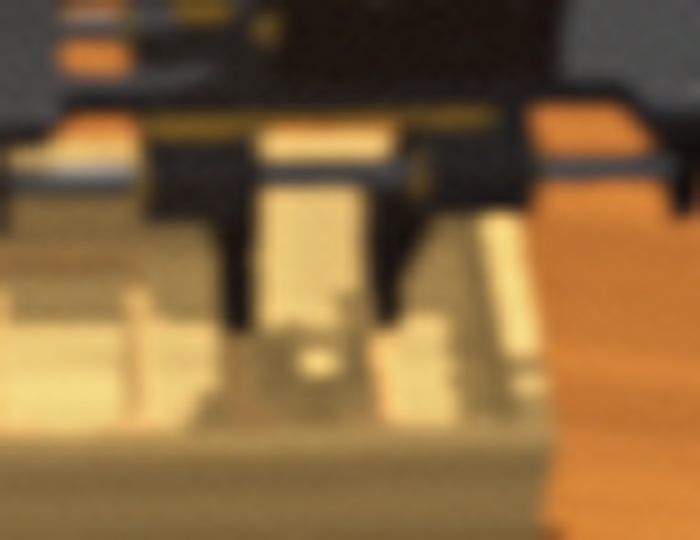

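The crop shows the block just above the left pocket. Its bright tongue top is at (318,360), between the side ribs at ~(243,355) and ~(378,360), so it is centred. I go down.

```bash
python3 -m crank '[{"x":-0.0005,"y":0,"z":0.004,"turn":0},{"x":-0.0005,"y":0,"z":0.008,"turn":0},{"x":-0.0005,"y":0,"z":0.0115,"turn":0},{"x":-0.0005,"y":0,"z":0.0115,"turn":0},{"x":-0.0005,"y":0,"z":0.0115,"turn":0},{"x":-0.0005,"y":0,"z":0.0115,"turn":0}]'>/dev/null; python3 go.py 521.6 94.7 38 11.93
```

```text
t 7.1 at [521.3  94.6  38.7] [ 1.7999e+02 -1.0000e-02  1.1910e+01] shift [ 0.0003 -0.      0.0007] turn -0.0 grip 0.0278 15.0 F [-0.7  0.6 -0.6]
```

```bash
python3 -m crank '[{"x":0,"y":0,"z":0.0005,"turn":0},{"x":0,"y":0,"z":0.0005,"turn":0},{"x":0,"y":0,"z":0.0005,"turn":0}]' 0.042 >/dev/null; python3 go.py 521.6 94.7 38 11.93;  python3 -m crank '[{"x":0,"y":0,"z":-0.03,"turn":0},{"x":0,"y":0,"z":-0.07,"turn":0},{"x":0,"y":0,"z":-0.08,"turn":0},{"x":0,"y":0,"z":-0.08,"turn":0},{"x":0,"y":0,"z":-0.08,"turn":0}]' >/dev/null; python3 go.py 402 292.6 110 -3.9; python3 - <<'E'
from h import *
print(env.get_obs()["qpos"].round(1))
q=np.array([[215,95],[270,97],[267,172],[211,170]])/5+[385,150]-.4
P=onplane("scene",q,.03);print(P.round(4),P.mean(0).round(4))
E
```

```text
t 7.47 at [521.3  94.6  38.1] [ 1.7999e+02 -1.0000e-02  1.1910e+01] shift [ 0.0004 -0.0001  0.0001] turn -0.0 grip 0.0411 0.0 F [0.6 0.6 0.6]
t 8.1 at [520.2  94.2 116.6] [-1.7999e+02  1.4000e-01  1.1900e+01] shift [-0.0747 -0.2185  0.0068] turn 0.276 grip 0.0419 0.0 F [-0.9 -0.4  1. ]
[ 20.1  12.6 -36.7 107.7   8.5  62.5 -98. ]
[[0.3758 0.2782 0.03  ]
 [0.3723 0.308  0.03  ]
 [0.4316 0.305  0.03  ]
 [0.4351 0.2758 0.03  ]] [0.4037 0.2917 0.03  ]
```

```bash
python3 -m crank '[{"x":0,"y":0,"z":0,"turn":-0.18},{"x":-0.02,"y":-0.06,"z":0,"turn":-0.36},{"x":-0.04,"y":-0.12,"z":0,"turn":-0.54},{"x":-0.06,"y":-0.17,"z":0,"turn":-0.72},{"x":-0.0735,"y":-0.218,"z":0,"turn":-0.9},{"x":-0.0735,"y":-0.218,"z":0,"turn":-1.08},{"x":-0.0735,"y":-0.218,"z":0,"turn":-1.26},{"x":-0.0735,"y":-0.218,"z":0,"turn":-1.44},{"x":-0.0735,"y":-0.218,"z":0,"turn":-1.62},{"x":-0.0735,"y":-0.218,"z":0,"turn":-1.8},{"x":-0.0735,"y":-0.218,"z":0,"turn":-1.98}]' 0.06 >/dev/null; python3 go.py 402.8 292.2 90 176.7
```

```text
t 9.47 at [403.5 292.2 116.7] [-1.7987e+02 -5.0000e-02  1.2570e+02] shift [ 0.0004 -0.0005  0.0267] turn -0.89 grip 0.0596 0.0 F [ 0.2  0.8 -0.2]
```

```bash
python3 - <<'E'
from h import *
a=imaging.read_camera("top");cv2.imwrite("pics/rawt7.png",a[:,:,::-1])
b=imaging.read_camera("scene");cv2.imwrite("pics/raw7.png",b[:,:,::-1])
f=lambda i,x,y,w,h:cv2.resize(i[y:y+h,x:x+w],(400,400),interpolation=2)
cv2.imwrite("pics/c7.png",np.hstack([f(b,305,150,80,80),f(a,255,175,85,75)])[:,:,::-1])
E
```

```text
(no output)
```

View pics/c7.png

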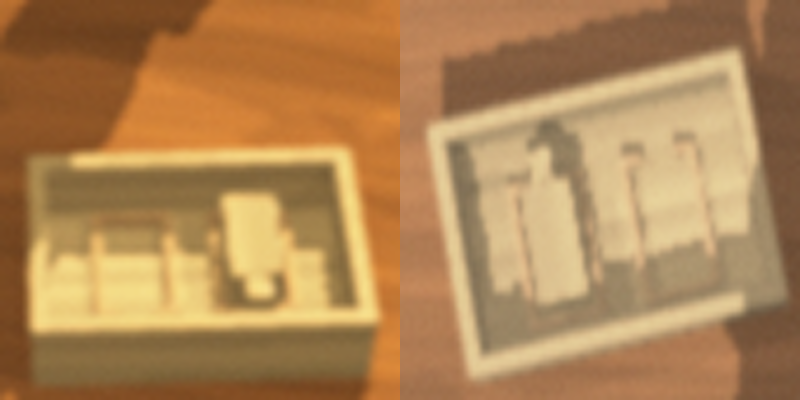

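Both views show block 1 seated flat in the left pocket, with its tongue through the gap (scene half (260,285), top half (540,160)). The right pocket is empty. On to block 2.

```bash
python3 -m crank '[{"x":0,"y":0,"z":0,"turn":-0.18},{"x":0,"y":0,"z":0,"turn":-0.36},{"x":0,"y":0,"z":0,"turn":-0.54},{"x":0,"y":0,"z":0.0,"turn":-0.72},{"x":0,"y":0,"z":0.026,"turn":-0.89},{"x":0,"y":0,"z":0.026,"turn":-0.89},{"x":0,"y":0,"z":0.026,"turn":-0.89},{"x":0,"y":0,"z":0.026,"turn":-0.89}]' >/dev/null; python3 go.py 402.8 292.2 30.5 176.7; python3 - <<'E'
from h import *
print(env.get_obs()["qpos"].round(1))
t=cv2.imread("pics/rawt7.png")[:,:,::-1].copy()
print(block("top",t,(276,192,302,238),z=.038,vmin=180), rect("top",t,(250,175,350,255),.044,175))
E
```

```text
t 10.57 at [404.6 293.1  92.7] [1.7998e+02 6.0000e-02 1.7622e+02] shift [ 0.0019 -0.001   0.0622] turn -0.008 grip 0.0602 0.0 F [-0.1 -0.2 -0.4]
[ 21.9  20.2 -68.6 112.3  21.5  61.7  30.2]
(array([523.3224651 ,  99.46025476]), np.float64(0.8152509331703186), [47.16011428833008, 82.13494110107422], np.float64(-4.161517455043183)) ((530.9628295898438, 66.81852722167969), (126.03643035888672, 172.04782104492188), 11.539688110351562)
```

```bash
python3 -m crank '[{"x":0.0015,"y":-0.001,"z":0.03,"turn":-0.008},{"x":0.0015,"y":-0.001,"z":0.045,"turn":-0.008},{"x":0.0015,"y":-0.001,"z":0.062,"turn":-0.008},{"x":0.0015,"y":-0.001,"z":0.062,"turn":-0.008},{"x":0.0015,"y":-0.001,"z":0.062,"turn":-0.008},{"x":0.0015,"y":-0.001,"z":0.062,"turn":-0.008}]' >/dev/null; python3 go.py 402.8 292.2 30.5 176.7;  python3 -m crank '[{"x":0,"y":0,"z":0,"turn":0},{"x":0,"y":0,"z":0,"turn":0},{"x":0,"y":0,"z":0,"turn":0},{"x":0,"y":0,"z":0,"turn":0},{"x":0,"y":0,"z":0,"turn":0},{"x":0,"y":0,"z":0,"turn":0}]' 0.015 15 >/dev/null; python3 go.py 402.8 292.2 30.5 176.7
```

```text
t 11.32 at [403.2 292.2  30.7] [1.7997e+02 6.0000e-02 1.7680e+02] shift [ 0.0004 -0.      0.0002] turn 0.002 grip 0.0599 0.0 F [0.  0.6 0.5]
t 12.07 at [402.8 291.8  30. ] [-180.      0.    176.81] shift [-0.      0.0004 -0.0005] turn 0.002 grip 0.0279 15.0 F [-0.3  0.   1.3]
```

```bash
python3 go.py 532.7 33.7 120 -168.1; python3 -m crank '[{"x":0,"y":0,"z":-0.05,"turn":0},{"x":0,"y":0,"z":-0.09,"turn":0}]' >/dev/null;  python3 go.py 532.7 33.7 120 -168.1
```

```text
t 12.07 at [402.8 291.8  30. ] [-180.      0.    176.81] shift [-0.1441 -0.2505 -0.0899] turn -0.263 grip 0.0279 15.0 F [-0.3  0.   1.3]
t 12.32 at [402.4 292.  121.1] [ 1.7999e+02 -4.0000e-02  1.7684e+02] shift [-0.1443 -0.2508  0.001 ] turn -0.263 grip 0.0281 15.0 F [ 0.4 -0.4  0.1]
```

```bash
python3 -m crank '[{"x":-0.144,"y":-0.251,"z":0,"turn":-0.263},{"x":-0.144,"y":-0.251,"z":0,"turn":-0.263},{"x":-0.144,"y":-0.251,"z":0,"turn":-0.263},{"x":-0.144,"y":-0.251,"z":0,"turn":-0.263},{"x":-0.144,"y":-0.251,"z":0,"turn":-0.263},{"x":-0.144,"y":-0.251,"z":0,"turn":-0.263},{"x":-0.144,"y":-0.251,"z":0,"turn":-0.263},{"x":-0.144,"y":-0.251,"z":0,"turn":-0.263},{"x":-0.144,"y":-0.251,"z":0,"turn":-0.263}]' >/dev/null;  python3 go.py 532.7 33.7 51 -168.1
```

```text
t 13.45 at [532.1  34.4 120.1] [-179.98   -0.   -167.99] shift [-0.0005 -0.0008  0.0691] turn 0.002 grip 0.0278 15.0 F [-0.4  0.5  0.9]
```

```bash
python3 -m crank '[{"x":-0.0005,"y":-0.0008,"z":0.03,"turn":0},{"x":-0.0005,"y":-0.0008,"z":0.05,"turn":0},{"x":-0.0005,"y":-0.0008,"z":0.069,"turn":0},{"x":-0.0005,"y":-0.0008,"z":0.069,"turn":0},{"x":-0.0005,"y":-0.0008,"z":0.069,"turn":0},{"x":-0.0005,"y":-0.0008,"z":0.069,"turn":0}]' >/dev/null;  python3 go.py 532.7 33.7 38.2 -168.1; python3 -m crank '[{"x":0,"y":0,"z":0.004,"turn":0},{"x":0,"y":0,"z":0.008,"turn":0},{"x":0,"y":0,"z":0.012,"turn":0},{"x":0,"y":0,"z":0.0125,"turn":0},{"x":0,"y":0,"z":0.0125,"turn":0},{"x":0,"y":0,"z":0.0125,"turn":0}]' >/dev/null;  python3 go.py 532.7 33.7 38 -168.1
```

```text
t 14.2 at [533.9  32.6  51.9] [-1.7997e+02  8.0000e-02 -1.6812e+02] shift [0.0009 0.0013 0.0136] turn -0.0 grip 0.0277 15.0 F [-0.6  0.1  0.5]
t 14.95 at [533.2  32.5  38.6] [-1.8000e+02  1.0000e-02 -1.6813e+02] shift [0.0003 0.0013 0.0006] turn -0.001 grip 0.0282 15.0 F [ 0.1 -0.2 -0.9]
```

```bash
python3 -m crank '[{"x":0,"y":0,"z":0.0,"turn":0},{"x":0,"y":0,"z":0.0,"turn":0},{"x":0,"y":0,"z":0.0,"turn":0}]' 0.042 >/dev/null; python3 go.py 532.7 33.7 38 -168.1;  python3 -m crank '[{"x":0,"y":0,"z":-0.03,"turn":0},{"x":0,"y":0,"z":-0.07,"turn":0},{"x":0,"y":0,"z":-0.12,"turn":0},{"x":0,"y":0,"z":-0.18,"turn":0},{"x":0,"y":0,"z":-0.18,"turn":0},{"x":0,"y":0,"z":-0.18,"turn":0}]' >/dev/null; python3 go.py 451.7 -393.8 218 89.5; python3 - <<'E'
from h import *
b=cv2.imread("pics/raw5.png")[:,:,::-1].copy()
for v in(200,215,225):print(rect("scene",b,(145,140,235,195),.008,v,140))
print(env.get_obs()["qpos"].round(1))
a=imaging.read_camera("scene");cv2.imwrite("pics/raw8.png",a[:,:,::-1])
t=cv2.imread("pics/top0.png")[:,:,::-1].copy()
m=t[225:262,465:512].astype(int).sum(2);print(m[::3,::3])
E
```

```text
t 15.32 at [533.2  32.5  38.6] [-1.7999e+02  1.0000e-02 -1.6813e+02] shift [0.0003 0.0013 0.0006] turn -0.001 grip 0.041 0.0 F [0.  0.3 0.1]
t 16.07 at [532.9  32.1 218.2] [-1.7995e+02 -3.0000e-02 -1.6815e+02] shift [ 0.1669 -0.4001  0.0006] turn 1.786 grip 0.0422 0.0 F [ 0.3 -0.6 -0.5]
((454.0273742675781, -393.610595703125), (170.59202575683594, 118.76725769042969), 89.79334259033203)
((453.38385009765625, -394.2007141113281), (169.58184814453125, 117.38324737548828), 89.93060302734375)
((452.8705139160156, -394.3656005859375), (169.16493225097656, 116.40660095214844), 89.86397552490234)
[ 57.7  17.6 -74.1  99.7  17.5  76.   81.8]
[[528 530 529 537 535 533 535 531 529 529 530 536 527 533 528 525]
 [585 583 584 585 580 577 581 576 579 577 580 574 572 571 571 561]
 [572 556 523 527 534 525 511 523 524 527 525 578 574 577 574 576]
 [569 494 400 401 397 392 397 401 394 392 401 567 567 569 566 565]
 [578 548 396 402 408 399 402 407 400 407 412 578 578 581 577 579]
 [578 548 410 408 408 399 395 401 404 396 407 569 572 573 577 573]
 [561 521 304 511 541 550 540 544 536 542 546 557 553 554 561 558]
 [565 525 273 520 558 553 562 561 567 576 571 577 559 532 556 562]
 [556 553 463 493 491 488 483 477 476 479 480 496 509 532 551 559]
 [534 542 531 533 535 515 530 530 515 528 528 524 528 526 528 534]
 [508 510 510 506 506 511 514 514 509 513 511 510 511 510 512 516]
 [532 528 535 534 534 535 535 535 533 541 541 541 542 539 538 543]
 [531 534 536 534 534 539 534 535 537 531 541 536 540 540 542 541]]
```

```bash
python3 -m crank '[{"x":0.167,"y":-0.4,"z":0,"turn":1.786},{"x":0.167,"y":-0.4,"z":0,"turn":1.786},{"x":0.167,"y":-0.4,"z":0,"turn":1.786},{"x":0.167,"y":-0.4,"z":0,"turn":1.786},{"x":0.167,"y":-0.4,"z":0,"turn":1.786},{"x":0.167,"y":-0.4,"z":0,"turn":1.786},{"x":0.167,"y":-0.4,"z":0,"turn":1.786},{"x":0.167,"y":-0.4,"z":0,"turn":1.786},{"x":0.167,"y":-0.4,"z":0,"turn":1.786},{"x":0.167,"y":-0.4,"z":0,"turn":1.786},{"x":0.167,"y":-0.4,"z":0,"turn":1.786},{"x":0.167,"y":-0.4,"z":0,"turn":1.786}]' 0.06 >/dev/null; python3 go.py 452.5 -394 70 89.7; python3 - <<'E'
from h import *
o=env.get_obs();print(o["qpos"].round(1))
t=imaging.read_camera("top");cv2.imwrite("pics/rawt9.png",t[:,:,::-1])
for v in(180,190,200):
  print(rect("top",t,(250,175,350,255),.044,v))
  for r in((276,190,305,240),(303,187,330,233)):print(block("top",t,r,z=.038,vmin=v))
E
```

```text
t 17.62 at [ 451.7 -392.9  217.5] [-1.7993e+02 -7.0000e-02  8.9650e+01] shift [-0.0012  0.001   0.1475] turn -0.001 grip 0.06 0.0 F [-0.4  0.3  0.1]
[ 77.2  18.7 -47.2  91.3  14.   76.2  27.7]
((532.572509765625, 66.6572265625), (122.9599609375, 172.39012145996094), 11.825508117675781)
(array([522.49800221,  99.66170123]), np.float64(0.815251350402832), [46.733795166015625, 78.88138580322266], np.float64(-3.5429197246634456))
(array([570.38234948,  22.52966009]), np.float64(179.52069854736328), [67.44537353515625, 80.91419982910156], np.float64(-5.566775110412987))
((532.5209350585938, 66.90121459960938), (121.13032531738281, 171.53695678710938), 11.90647029876709)
(array([521.64448659,  99.85937823]), np.float64(0.8152557611465453), [46.314170837402344, 75.58787536621094], np.float64(-3.8366785366201133))
(array([570.99715661,  22.52212034]), np.float64(179.52069854736328), [67.44058227539062, 79.6679458618164], np.float64(-4.000715882638977))
((532.3409423828125, 66.94205474853516), (119.24710845947266, 170.07850646972656), 11.845736503601074)
(array([521.20930282,  94.7609437 ]), np.float64(20.399551391601566), [31.09213638305664, 73.68748474121094], np.float64(-3.3983634221003207))
(array([569.32692945,  19.19122256]), np.float64(-166.8931245803833), [62.35782241821289, 84.51229095458984], np.float64(-1.6482867050811696))
```

```bash
python3 - <<'E'
from h import *
a=cv2.imread("pics/rawt9.png");b=imaging.read_camera("scene")[:,:,::-1]
f=lambda i,x,y,w,h:cv2.resize(i[y:y+h,x:x+w],(400,500),interpolation=2)
cv2.imwrite("pics/c9.png",np.hstack([f(b,305,170,80,60),f(a,255,178,85,75)]))
E
```

```text
(no output)
```

View pics/c9.png

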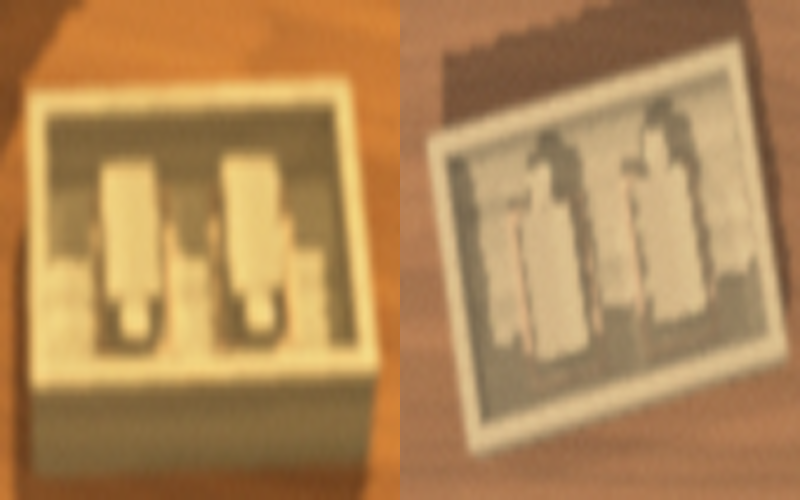

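Both views show both blocks seated alike, tongues through the gaps (scene half (135,318) and (260,312), top half (540,180) and (655,140)). Now the lid.

```bash
python3 -m crank '[{"x":-0.001,"y":0.001,"z":0.06,"turn":0},{"x":-0.001,"y":0.001,"z":0.11,"turn":0},{"x":-0.001,"y":0.001,"z":0.14,"turn":0},{"x":-0.001,"y":0.001,"z":0.165,"turn":0},{"x":-0.001,"y":0.001,"z":0.183,"turn":0},{"x":-0.001,"y":0.001,"z":0.183,"turn":0},{"x":-0.001,"y":0.001,"z":0.183,"turn":0},{"x":-0.001,"y":0.001,"z":0.183,"turn":0}]' >/dev/null; python3 go.py 452.5 -394 32 89.7; python3 -m crank '[{"x":0,"y":0,"z":0,"turn":0},{"x":0,"y":0,"z":0,"turn":0},{"x":0,"y":0,"z":0,"turn":0},{"x":0,"y":0,"z":0,"turn":0},{"x":0,"y":0,"z":0,"turn":0},{"x":0,"y":0,"z":0,"turn":0},{"x":0,"y":0,"z":0,"turn":0},{"x":0,"y":0,"z":0,"turn":0}]' 0.005 35 >/dev/null;  python3 go.py 452.5 -394 200 89.7
```

```text
t 18.73 at [ 453.8 -394.9   36.8] [1.7992e+02 9.0000e-02 8.9540e+01] shift [ 0.0009 -0.0013  0.0048] turn -0.003 grip 0.0599 0.0 F [ 0.7  0.2 -1.3]
t 19.73 at [ 453.  -394.3   35.5] [-180.      0.     89.54] shift [ 0.0003 -0.0005 -0.1645] turn -0.003 grip 0.0161 35.0 F [ 0.2  0.  -0.6]
```

```bash
python3 -m crank '[{"x":0,"y":0,"z":-0.02,"turn":0},{"x":0,"y":0,"z":-0.05,"turn":0},{"x":0,"y":0,"z":-0.09,"turn":0},{"x":0,"y":0,"z":-0.13,"turn":0},{"x":0,"y":0,"z":-0.17,"turn":0},{"x":0,"y":0,"z":-0.2,"turn":0},{"x":0,"y":0,"z":-0.2,"turn":0},{"x":0,"y":0,"z":-0.2,"turn":0},{"x":0,"y":0,"z":-0.2,"turn":0}]' >/dev/null;  python3 go.py 532.4 66.7 235 101.8; python3 - <<'E'
from h import *
a=imaging.read_camera("scene");cv2.imwrite("pics/raw10.png",a[:,:,::-1])
m=mask(a,200,140);cs,_=cv2.findContours(m,0,2)
for c in cs:
  if cv2.contourArea(c)>300: print(cv2.boundingRect(c),cv2.contourArea(c),onplane("scene",c[:,0].mean(0),.2+.008).round(3))
E
```

```text
t 20.85 at [ 452.3 -393.8  234.1] [-1.7989e+02 -1.0000e-01  8.9550e+01] shift [ 4.611e-01  7.650e-02 -3.000e-04] turn -0.214 grip 0.0161 35.0 F [-0.3 -0.2 -1.8]
(305, 240, 57, 98) 651.0 [[0.877 0.082 0.208]]
(311, 180, 69, 36) 2223.0 [[0.676 0.108 0.208]]
(174, 95, 36, 31) 580.5 [[ 0.449 -0.339  0.208]]
(406, 6, 24, 25) 479.0 [[-0.179  0.215  0.208]]
(0, 0, 75, 46) 1515.5 [[ 0.029 -1.067  0.208]]
```

```bash
python3 -m crank '[{"x":0.03,"y":0.005,"z":0,"turn":-0.01},{"x":0.07,"y":0.012,"z":0,"turn":-0.03},{"x":0.115,"y":0.02,"z":0,"turn":-0.05},{"x":0.16,"y":0.027,"z":0,"turn":-0.07},{"x":0.205,"y":0.034,"z":0,"turn":-0.09},{"x":0.25,"y":0.042,"z":0,"turn":-0.12},{"x":0.295,"y":0.049,"z":0,"turn":-0.14},{"x":0.34,"y":0.057,"z":0,"turn":-0.16},{"x":0.385,"y":0.064,"z":0,"turn":-0.18},{"x":0.425,"y":0.07,"z":0,"turn":-0.2},{"x":0.45,"y":0.075,"z":0,"turn":-0.214},{"x":0.461,"y":0.0765,"z":0,"turn":-0.214}]' >/dev/null; python3 -m crank '[{"x":0,"y":0,"z":0,"turn":0},{"x":0,"y":0,"z":0,"turn":0},{"x":0,"y":0,"z":0,"turn":0},{"x":0,"y":0,"z":0,"turn":0}]'>/dev/null;  python3 go.py 532.4 66.7 110 101.8; python3 - <<'E'
from h import *
a=imaging.read_camera("scene");cv2.imwrite("pics/raw11.png",a[:,:,::-1])
z=env.get_obs()["tool_pos"][2]-.0355
for v in(190,200,215):
  print(rect("scene",a,(280,40,460,240),z+.008,v,140))
E
```

```text
t 22.9 at [533.2  65.1 235.5] [-1.7999e+02  2.0000e-02  1.0171e+02] shift [ 0.0017 -0.0005  0.1255] turn -0.002 grip 0.0157 35.0 F [ 0.3  0.3 -1.3]
((682.335205078125, 80.64051055908203), (93.84921264648438, 131.27452087402344), 11.594776153564453)
((682.1568603515625, 80.47172546386719), (93.31980895996094, 131.3339385986328), 11.810381889343262)
((681.8233032226562, 80.51470947265625), (92.6705551147461, 131.0878143310547), 11.837340354919434)
```

```bash
python3 -m crank '[{"x":0.0015,"y":0,"z":0.03,"turn":0},{"x":0.0015,"y":0,"z":0.07,"turn":0},{"x":0.0015,"y":0,"z":0.1,"turn":0},{"x":0.0015,"y":0,"z":0.12,"turn":0},{"x":0.0015,"y":0,"z":0.12,"turn":0},{"x":0.0015,"y":0,"z":0.12,"turn":0},{"x":0.0015,"y":0,"z":0.12,"turn":0},{"x":0.0015,"y":0,"z":0.12,"turn":0}]'>/dev/null;  python3 go.py 532.4 66.7 90 101.8; python3 - <<'E'
from h import *
a=imaging.read_camera("scene");cv2.imwrite("pics/raw12.png",a[:,:,::-1])
o=env.get_obs();z=o["tool_pos"][2]-.0355
for v in(180,195,210):print(v,rect("scene",a,(285,120,420,240),z+.008,v,140))
w=np.radians(11.8);x=np.array([np.cos(w),np.sin(w)]);y=np.array([-x[1],x[0]]);c=o["tool_pos"][:2]
for h in(z+.008,z):print(proj("scene",[np.r_[c+sx*.06*x+sy*.085*y,h] for sx,sy in((1,-1),(1,1),(-1,1),(-1,-1))]).round(1))
hsv=cv2.cvtColor(a,cv2.COLOR_RGB2HSV)[...,2]
for u in(320,335,350,365):print(u,hsv[184:226,u])
E
```

```text
t 23.95 at [533.4  67.5 116.3] [1.7993e+02 4.0000e-02 1.0179e+02] shift [-0.0006 -0.0012  0.0263] turn -0.0 grip 0.0154 35.0 F [-0.2 -0.6 -1.3]
180 ((529.760498046875, 94.42863464355469), (119.50263977050781, 116.03781127929688), 12.28406047821045)
195 ((524.538818359375, 116.059814453125), (118.63263702392578, 71.60236358642578), 12.112377166748047)
210 ((523.964599609375, 116.58334350585938), (117.72943878173828, 70.337646484375), 12.112377166748047)
[[310.9 204.1]
 [383.1 202.2]
 [376.7 167.2]
 [310.4 168.9]]
[[311.  206.3]
 [382.7 204.4]
 [376.4 169.5]
 [310.5 171.2]]
320 [237 224 194 176 174 172 168 166 172 164 162 166 171 194 226 236 232 224
 219 215 181 157 196 231 233 197 154 142 145 156 163 160 145 136 130 128
 132 136 135 130 127 126]
335 [ 50  48  43  60 109 160 182 185 182 180 180 179 182 183 181 170 155 148
 149 153 144 131 125 127 128 129 127 132 146 161 167 154 139 132 126 127
 132 136 134 129 125 120]
350 [ 35  36  32  55 110 161 182 182 180 179 179 179 183 185 184 177 168 165
 158 147 134 131 137 142 142 144 148 153 160 167 164 151 134 127 125 128
 135 136 136 129 123 121]
365 [ 48  45  66 151 237 249 249 247 246 246 245 246 248 249 248 245 241 239
 233 190 172 215 237 231 196 165 154 156 165 168 160 142 130 127 131 134
 135 134 133 127 122 118]
```

```bash
python3 -m crank '[{"x":-0.0009,"y":-0.002,"z":0.006,"turn":0},{"x":-0.0009,"y":-0.002,"z":0.012,"turn":0},{"x":-0.0009,"y":-0.002,"z":0.018,"turn":0},{"x":-0.0009,"y":-0.002,"z":0.022,"turn":0},{"x":-0.0009,"y":-0.002,"z":0.025,"turn":0},{"x":-0.0009,"y":-0.002,"z":0.025,"turn":0},{"x":-0.0009,"y":-0.002,"z":0.025,"turn":0},{"x":-0.0009,"y":-0.002,"z":0.025,"turn":0},{"x":-0.0009,"y":-0.002,"z":0.025,"turn":0},{"x":-0.0009,"y":-0.002,"z":0.025,"turn":0}]'>/dev/null;  python3 go.py 531.5 66.2 90 101.8; python3 - <<'E'
from h import *
a=imaging.read_camera("scene");cv2.imwrite("pics/raw13.png",a[:,:,::-1])
o=env.get_obs();z=o["tool_pos"][2]-.0355
w=np.radians(11.9);y=np.array([-np.sin(w),np.cos(w)])*1000
for v in(195,205,215):
  r=rect("scene",a,(340,150,420,240),z+.008,v,140);d=min(r[1]);print(r,np.array(r[0])+(d/2000-.085)*y)
hsv=cv2.cvtColor(a,cv2.COLOR_RGB2HSV)[...,2]
for u in(365,372):print(u,hsv[200:230,u])
print(proj("scene",[[.59,.13,z+.008],[.59,.13,z],[.59,.13,.044]]).round(1),np.abs(o["joint_velocities"]).max())
E
python3 go.py 531.5 66.2 90 101.8
```

```text
t 25.25 at [531.2  66.2  90.6] [1.7999e+02 1.0000e-02 1.0180e+02] shift [-0.      0.0003  0.0006] turn -0.0 grip 0.0157 35.0 F [-0.7 -0.8 -1.9]
((521.0331420898438, 115.63387298583984), (119.73766326904297, 69.84120178222656), 10.001086235046387) [531.35972379  66.63073099]
((520.9910278320312, 116.09980010986328), (119.66075897216797, 68.65648651123047), 10.16907787322998) [531.43975615  66.51703084]
((520.550537109375, 116.35304260253906), (118.88301086425781, 68.00241088867188), 10.169079780578613) [531.066702   66.4502639]
365 [246 246 247 248 249 246 242 240 236 199 142 128 143 160 159 144 132 129
 131 134 135 137 131 127 122 120 117 119 124 128]
372 [246 246 247 249 249 246 241 240 237 197 148 143 154 163 154 138 128 128
 130 136 137 135 133 125 122 121 119 117 119 127]
[[367.5 212.3]
 [367.3 214.4]
 [366.9 217.3]] 0.17756480852646972
t 25.3 at [531.1  66.2  90.6] [1.800e+02 1.000e-02 1.018e+02] shift [-0.0001  0.0004  0.0006] turn 0.0 grip 0.0158 35.0 F [ 0.8  0.7 -2.1]
```

```bash
python3 -c "
from cell import env
print(env.sign_off())"
```

```text
the job is handed in; nothing more can be done
None
```

I handed the job in at about 25 s: both blocks are seated with tongues through the gaps, and the lid is held still and square about 10 mm above the rim, within about 2 mm of centre by my measurements; the sign-off returned no verdict.

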